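# Lay out the bench for re-padding a bicycle saddle

### The job

Lay out the bench for re-padding the saddle: stand the glue jar on the bench to the left of the saddle as the robot sees it, level with the saddle's widest part and about 25 mm clear of its edge, and stand the seatpost stub upright in the middle between the open jaws of the vise. Lay the cork sanding block flat in the middle of the tool case's lid, its long side along the case's long side, and then lay the roll of masking tape flat on top of the block, centred on it. Leave the pedal, the sprocket and the bearing cup where they lie.

Things in the scene. Friction and masses are not known exactly. Their poses are not given: they have to be found in the camera images.
- jar: Glue jar, closed: amber glass with a paper label and a white cap, upright, 56 mm diameter, 75 mm tall, about 0.16 kg, loose. Grip it across the diameter. Origin: centre of its underside; z up.
- block: Cork sanding block, a flat brown block 90 mm long (its x) by 58 mm wide (its y) by 32 mm high, about 0.06 kg, loose. Grip it across the 58 mm. Origin: centre of its underside.
- tape: Roll of masking tape lying flat, a pale tan ring of 66 mm outer and 40 mm inner diameter, 24 mm high, about 0.06 kg, loose, rigid. Origin: centre of its underside (on the roll's axis).
- stub: Seatpost stub: a bare aluminium tube end with a dark bore, 30 mm diameter, 110 mm tall, standing upright, about 0.14 kg, loose. Origin: centre of its underside; z up along the tube.
- saddle: Bicycle saddle of yellowish foam on a black base, upright on the bench, fixed; 246 mm long, 135 mm wide, 66 mm high. Origin: at bench level under the widest part, on the centre line; x points to the narrow nose (away from the robot, turned up to 0.2 rad), y to its left. At the widest part the edge is 67.5 mm from the centre line; nose tip at x +196 mm, tail at -50 mm.
- vise: Blue machine vise with steel jaw faces, fixed. Origin: at bench level, midway between the open jaws and midway along them. The jaws face each other along its x, 56 mm apart, and are 100 mm long along y; their tops are 62 mm above the bench. The flat bed between them is 20 mm above the bench. Screw and handle on its +x side, away from the robot.
- tool_case: Closed black plastic tool case, fixed: 150 mm long (its x) by 110 mm wide (its y), flat lid 45 mm above the bench; blue latches on its +y side. Origin: centre of its underside.
- pedal: Black bicycle pedal lying flat, loose, 95 by 72 mm and 22 mm high with a short steel axle end. Not to be moved. Origin: centre of its underside.
- sprocket: Small toothed steel sprocket lying flat, loose, 62 mm diameter, 24 mm high. Not to be moved. Origin: centre of its underside.
- cup: Steel bearing cup lying flange down, loose, 44 mm diameter flange, 25 mm high. Not to be moved. Origin: centre of its underside.
Not all that is in view belongs to the job. What is shaped like the jar but yellow is not meant. What is shaped like the tape but blue is not meant.

How it is judged (in metres and radians):
At the end, for the whole second after the job is handed in: Jar upright on the bench, 10-40 mm clear of the saddle's left edge, level with its widest part to 20 mm; stub upright on the vise bed within 15 mm of mid-jaw; block flat on the case within 15 mm of its centre and 0.25 rad of its long side; tape flat on the block within 12 mm; all at rest (x of jar in the frame of saddle between -0.02 and 0.02 m and y of jar in the frame of saddle between 0.1055 and 0.1355 m and height (world z) of jar between -0.004 and 0.005 m and angle between each of jar, block, tape, stub's own z axis and vertical below 0.1 rad and horizontal distance between block and tool_case below 0.015 m and height (world z) of block between 0.04 and 0.05 m and angle between the x axis of block and the x axis of tool_case, either way round below 0.25 rad and horizontal distance between tape and block below 0.012 m and height (world z) of tape between 0.072 and 0.082 m and horizontal distance between stub and vise below 0.015 m and height (world z) of stub between 0.015 and 0.025 m and linear speed of each of jar, block, tape, stub below 0.02 m/s); the robot touches nothing.
It fails at once if The pedal is shifted by more than 20 mm (distance of pedal from where it was at the start of the episode above 0.02 m).
It fails at once if The sprocket is shifted by more than 20 mm (distance of sprocket from where it was at the start of the episode above 0.02 m).
It fails at once if The bearing cup is shifted by more than 20 mm (distance of cup from where it was at the start of the episode above 0.02 m).
It also fails if it takes over 109 s, if anything falls off the work surface, if the arm or the gripper's body presses on something with over 40 N, if the wrist force passes 120 N, or if a joint passes its speed limit or range.

### The arm

A 6-joint arm with a two-finger parallel gripper is mounted at the origin on the work surface. World frame = base frame: x ahead of the robot, y to its left, z up, the work surface at z = 0. Lengths are in m, angles in degrees, forces in N, time in s.
With the tool pointing down it reaches from about 0.4 to 0.825 m from the base axis. Payload 7 kg.
Tool frame: the origin (TCP) lies on the centre line of the jaws, within the pads' length; the fingertips stand 19 mm ahead of it and the grasp point (between the pads) is the TCP (r.tip_extent is the distance from the TCP to the fingertips, in m); z points along the fingers, y is the line along which they close (so a half turn about z gives the same grasp; the last joint's range is limited). The gripper opens to 88 mm and grips with 3 to 60 N. Pads are 19 mm wide; open, the fingers measure 130 mm over their backs; the gripper's body (78 mm by 193 mm) begins 47 mm behind the grasp point.
Start: joints at [-50.472, 20.546, 0.682, 0, -70.136, -16.507], TCP at [0.264, -0.621, 0.246] pointing down, gripper open.
Joint ranges: [-176.03, 176.03], [-82.01, 121.73], [-58.28, 71.71], [-173.87, 95.51], [-174.79, -0.11], [-173.66, 173.66]. Speed limits (degrees/s): [136.94, 136.94, 172.46, 180, 180, 180].

### API

Orientations are given as [roll, pitch, yaw] about the fixed x, y, z axes, in that order (R = Rz(yaw) Ry(pitch) Rx(roll)).
In Python, from plant import r gives the robot as it stands. The module is installed in compiled form; this text tells all that it offers.
- The arm moves only by the tool jog_arm, never from a script. Its argument "deltas" is a list that holds one entry, the list of rows, each a list of 5 numbers: the opening, from -1 (shut) to 1 (fully open), then the shift along the world's x, y, z in cm, then the turn about the world's z in rad. In form: [[[claw, dx, dy, dz, turn], ...]]. A call has 1 to 8 rows; each row shifts and turns the commanded pose from where the row before left it; what a row does not reach is not made up. A row lasts 1/8 s, in which the tool goes at most 62.5 mm and 10.7 degrees, less where a joint would pass 70% of its speed; a pose out of reach is approached as far as the arm can. A call with a gripper value outside its range is refused whole. The fingers move at their own pace and stop on an object; "force" is the grip in N (left out, the last holds). Time passes only in rows, so rows that do not move let the fingers close. It gives the time, the measured TCP pose, the force, the opening and the grip force at its end, in the units of the state.
- r.get_state(): the state, without advancing time (a new reading comes with each control period).
- r.capture(name): name is "side" or "top" or "wrist"; returns the picture (480x640x3 uint8, blue, green, red); there is no depth.
- r.camera_info(name): a dict with "fx", "fy", "cx", "cy" (pixels), "view" (4x4, takes a point from world to camera coordinates). Camera axes: x right, y up, looking along -z (the intrinsics and any distortion apply to the point x, -y, -z); pixel columns grow to the right and rows downward; lengths in m; the calibration is good to about 2 mm. A picture is of the moment at which its call begins: read the wrist's pose just before it. camera_info takes no time and is no camera call; for the wrist camera it gives the pose at the moment of the call.
- r.close_job(): hands the job in; it is judged then, once.
The state is a dict: "time_s": time; "joints": joint angles; "qd": joint speeds; "joint_torque": joint torques, N m; "tcp_pos": TCP position; "eef_rot": TCP orientation; "contact_force": force on the tool from outside, world axes, zero at the start; "moment": the same for the moment, N m; "gripper_width": finger opening in m; "gripper_force": force on a finger pad.
Only numpy, scipy, OpenCV 4.12 (cv2) and the standard library are available. Lean on these libraries where they do the work, as an engineer would, in place of code of your own. Each camera call takes 0.05 s, during which the arm holds its last target. There are 200 camera calls.

## Working session

There is one attempt and no reset: what is moved stays moved. The work goes in short steps, Python scripts to look and compute and a tool call to move; the robot and the scene stay as the last step left them, time stands still between calls to the robot, and variables do not carry over. Pictures are saved under pics/ and viewed, at most 14 in all, crops included, and the job is handed in when it is done.

Besides the shell and the picture viewer there is one more tool, called after "Request:" in YAML: its name, and indented under it one key for each argument. jog_arm: Moves the arm, as the interface text tells. Its arguments: {"type":"object","properties":{"deltas":{"type":"array"},"force":{"type":"number"}},"required":["deltas"]}

```bash
mkdir -p pics
python3 - <<'E'
from plant import r
import cv2,numpy as np
for n in("top","side"):
    cv2.imwrite(f"pics/{n}0.png",r.capture(n)); i=r.camera_info(n); print({k:(np.round(v,4).tolist() if hasattr(v,'__len__') and not isinstance(v,str) else v) for k,v in i.items()})
print(r.get_state(), r.tip_extent)
E
```

```text
{'fx': 480.1978470847432, 'fy': 480.1978470847432, 'cx': 321.26535133256033, 'cy': 232.0945150535886, 'view': [[-0.0225, -0.9996, 0.0196, 0.0041], [0.9988, -0.0216, 0.0444, -0.4144], [-0.044, 0.0206, 0.9988, -1.0583], [0.0, 0.0, 0.0, 1.0]]}
{'fx': 618.6221996281504, 'fy': 618.6221996281504, 'cx': 322.1815665936855, 'cy': 230.88076041393933, 'view': [[-0.9292, -0.369, 0.0206, 0.3972], [0.2623, -0.6194, 0.74, -0.1347], [-0.2603, 0.693, 0.6723, -1.387], [0.0, 0.0, 0.0, 1.0]]}
{'time_s': 0.1, 'joints': array([-5.04733552e+01,  2.05888625e+01,  6.38808541e-01, -1.49574446e-02,
       -7.01366258e+01, -1.65064590e+01]), 'qd': array([-0.03890056, -0.15100644,  0.064264  ,  0.1017877 ,  0.01326568,
       -0.01572763]), 'joint_torque': array([-1.01030222e-03, -5.84163165e+01,  2.93753386e+01,  7.01549068e+00,
        1.02046720e-02, -4.75706224e-05]), 'tcp_pos': array([ 0.26376045, -0.62089076,  0.24470619]), 'eef_rot': array([ 1.79912897e+02, -1.11474974e-02, -1.56984899e+02]), 'contact_force': array([-0.00186244,  0.69399224, -0.00116495]), 'moment': array([-0.03773481,  0.02802328,  0.01105961]), 'gripper_force': 0.0, 'gripper_width': 0.0873041189607184} 0.019
```

View pics/top0.png

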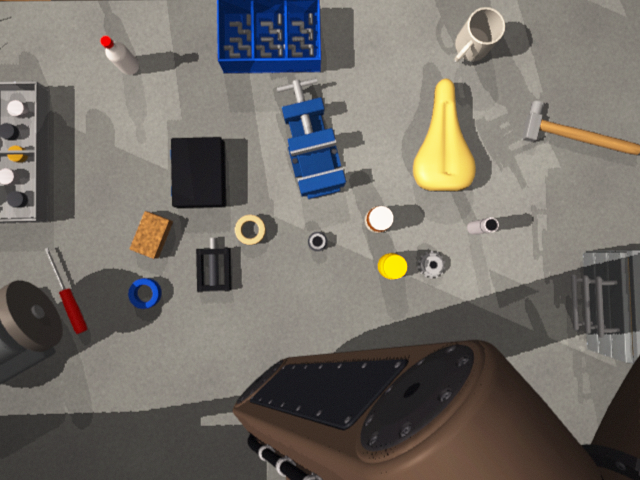

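View pics/side0.png

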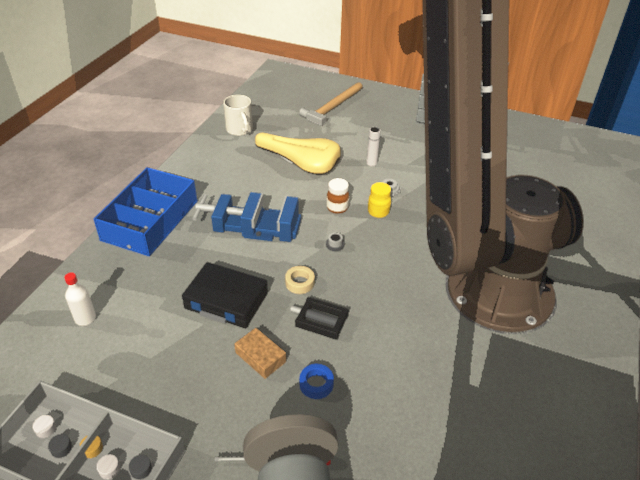

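Top view: the candidates are as follows.
- Jar: white cap on amber at (380,218). The yellow one at (393,266) is the decoy.
- Tape: tan ring at (250,229). The blue ring at (145,293) is the decoy.
- Block: cork at (151,234).
- Stub: bare tube with a dark bore, rim at about (490,226). The cup at (317,240) and the red-cap bottle at (115,50) are not meant.
- Saddle at (444,150), vise at (315,150), case at (198,172).
- Pedal at (214,265) and sprocket at (432,264) stay put.

In the side view the same things are at jar (338,195), stub (373,147), tape (300,280) and block (260,352).

```bash
cat > h.py <<'E'
import cv2,numpy as np
from plant import r
def ray(info,p):
    V=np.array(info["view"]);R=V[:3,:3];c=-R.T@V[:3,3]
    d=R.T@np.array([(p[0]-info["cx"])/info["fx"],-(p[1]-info["cy"])/info["fy"],-1.]);return c,d
def at(info,p,z):
    c,d=ray(info,p);return c+d*(z-c[2])/d[2]
def proj(info,P):
    V=np.array(info["view"]);q=V[:3,:3]@np.asarray(P)+V[:3,3]
    return np.array([info["cx"]+info["fx"]*q[0]/-q[2],info["cy"]-info["fy"]*q[1]/-q[2]])
def blob(img,lo,hi,box,k=3):
    x0,y0,x1,y1=box;hsv=cv2.cvtColor(img[y0:y1,x0:x1],cv2.COLOR_BGR2HSV)
    m=cv2.inRange(hsv,np.array(lo),np.array(hi));
    if k:m=cv2.morphologyEx(m,cv2.MORPH_CLOSE,np.ones((k,k)))
    c=max(cv2.findContours(m,cv2.RETR_EXTERNAL,cv2.CHAIN_APPROX_NONE)[0],key=cv2.contourArea)
    return c.reshape(-1,2).astype(np.float32)+[x0,y0]
E
python3 - <<'E'
from h import *
im=cv2.imread("pics/top0.png");I=r.camera_info("top")
def show(n,c,z,rect=False):
    P=np.array([at(I,p,z)[:2]*1000 for p in c],np.float32)
    rr=cv2.minAreaRect(P); (cc,rad)=cv2.minEnclosingCircle(P)
    print(n,"px",c.mean(0).round(1),"rect",np.round(rr[0],1),np.round(rr[1],1),round(rr[2],1),"circ",np.round(cc,1),round(2*rad,1))
show("cap",blob(im,(0,0,190),(180,60,255),(360,200,400,235)),.075)
show("tape",blob(im,(10,40,120),(35,200,255),(230,210,272,250)),.024)
show("block",blob(im,(3,90,90),(25,255,255),(120,205,180,265)),.032)
show("case",blob(im,(0,0,0),(180,255,60),(160,128,235,215)),.045)
show("saddle",blob(im,(18,70,100),(35,255,255),(405,70,485,200)),.04)
show("bore",blob(im,(0,0,0),(180,255,60),(480,215,502,236)),.11)
s=cv2.resize(im[60:290,120:340],None,fx=3.6,fy=2.6*3.6/2.6,interpolation=cv2.INTER_CUBIC)[:600*2]
a=cv2.resize(im[70:205,270:350],None,fx=4,fy=4,interpolation=cv2.INTER_CUBIC)
b=cv2.resize(im[70:205,400:500],None,fx=4,fy=4,interpolation=cv2.INTER_CUBIC)
cv2.imwrite("pics/c1.png",np.hstack([a,b]))
E
```

```text
cap px [380.9 217.5] rect [ 439.4 -128.4] [48.4 48.3] 88.8 circ [ 439.5 -129.3] 51.2
tape px [249.1 229.4] rect [422.9 153.1] [66.6 66.2] 43.8 circ [423.2 152.2] 68.9
block px [149.  234.3] rect [416.8 367.8] [57.4 90.9] 67.6 circ [416.7 367.2] 103.9
case px [199.1 172.6] rect [547.3 254.6] [151.3 120.9] 0.4 circ [549.  254.6] 186.9
saddle px [444.  141.2] rect [ 622.7 -277.9] [136.1 248.3] 88.2 circ [ 621.  -273.2] 253.0
bore px [490.9 224.4] rect [ 417.9 -347.6] [20.5 18.3] 88.8 circ [ 418.2 -347.7] 21.2
```

View pics/c1.png

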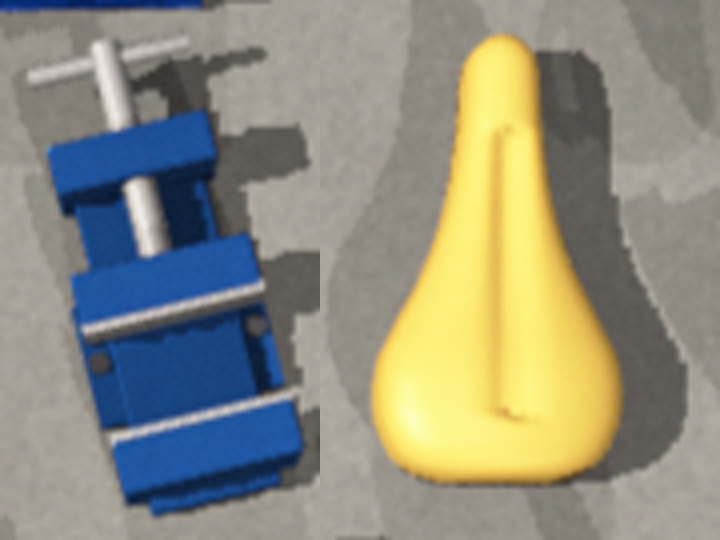

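The sizes match: block 57×91, tape 66, saddle 136×248. In the crop, the steel jaw strips run (83,331)-(265,286) and (110,440)-(298,392). Next I'll refine the vise, the saddle axis and the neighbours, and make one close crop of the chosen things.

Run:
```python
from h import *
im=cv2.imread("pics/top0.png");I=r.camera_info("top")
W=lambda c,z:np.array([at(I,p,z)[:2]*1000 for p in c],np.float32)
f=lambda x,y:(270+x/4-.4,70+y/4-.4)
lo=W([f(110,436),f(298,389)],.062);up=W([f(83,331),f(265,286)],.062)
for n,l in(("near",lo),("far",up)):
    d=l[0]-l[1];print(n,l.round(1).tolist(),"len",np.linalg.norm(d).round(1),"yaw",np.degrees(np.arctan2(d[1],d[0])).round(1)-90,"mid",l.mean(0).round(1))
c=blob(im,(18,70,100),(35,255,255),(405,70,485,200)); m=np.zeros(im.shape[:2],np.uint8);cv2.fillPoly(m,[c.astype(np.int32)],255)
P=W(np.argwhere(m>0)[:,::-1],.042);mu=P.mean(0);w,v=np.linalg.eigh(np.cov(P.T));ax=v[:,1]*np.sign(v[0,1]);nn=np.array([-ax[1],ax[0]])
C=W(c,.042);a=(C-mu)@ax;b=(C-mu)@nn
print("saddle yaw",np.degrees(np.arctan2(ax[1],ax[0])),"tail/nose",a.min(),a.max(),"width",b.min(),b.max(),"at",a[b.argmin()],a[b.argmax()])
o=mu+ax*(a.min()+50)+nn*(b.min()+b.max())/2;print("origin",o,"jar target",o+nn*120, "alt origin from nose",mu+ax*(a.max()-196))
for n,p,z in(("yellowjar",(393,266),.075),("sprocket",(432,264),.024),("cup",(317,240),.025),("pedal",(214,265),.022),("axle end",(213,240),.012),("bluering",(145,293),.024)):print(n,(at(I,p,z)[:2]*1000).round())
s=r.capture("side");J=r.camera_info("side")
for n,P in(("stubtop",(.418,-.348,.11)),("stubbase",(.418,-.348,0)),("jartop",(.4395,-.129,.075)),("tapetop",(.423,.152,.024)),("blocktop",(.417,.368,.032)),("case",(.548,.26,.045))):print(n,proj(J,P).round(1))
g=lambda x,y:cv2.resize(im[y-30:y+30,x-30:x+30],(240,240),interpolation=cv2.INTER_CUBIC)
h=lambda x,y:cv2.resize(s[y-35:y+35,x-35:x+35],(240,240),interpolation=cv2.INTER_CUBIC)
cv2.imwrite("pics/c2.png",np.vstack([np.hstack([g(380,218),g(250,229),g(485,226)]),np.hstack([h(338,195),h(300,280),h(373,147)])]))
```

```text
near [[526.7000122070312, 44.79999923706055], [549.9000244140625, -55.70000076293945]] len 103.1 yaw 13.0 mid [538.3  -5.5]
far [[583.0999755859375, 58.0], [605.5, -39.400001525878906]] len 99.9 yaw 13.0 mid [594.3   9.3]
saddle yaw -2.9408278376599815 tail/nose -95.95748973835764 152.6234882590201 width -69.11982100261307 67.0196193157848 at -53.289456923407734 -33.55101976813592
origin [ 547.62179072 -274.89068611] jar target [ 553.7783421  -155.04871986] alt origin from nose [ 550.2532447  -273.97438423]
yellowjar [ 337. -152.]
sprocket [ 338. -246.]
cup [397.   5.]
pedal [347. 231.]
axle end [402. 234.]
bluering [290. 380.]
stubtop [374.1 129.7]
stubbase [371.1 163. ]
jartop [337.4 184.3]
tapetop [299.1 275.9]
blocktop [258.6 347.4]
case [225.1 286.5]
```

View pics/c2.png

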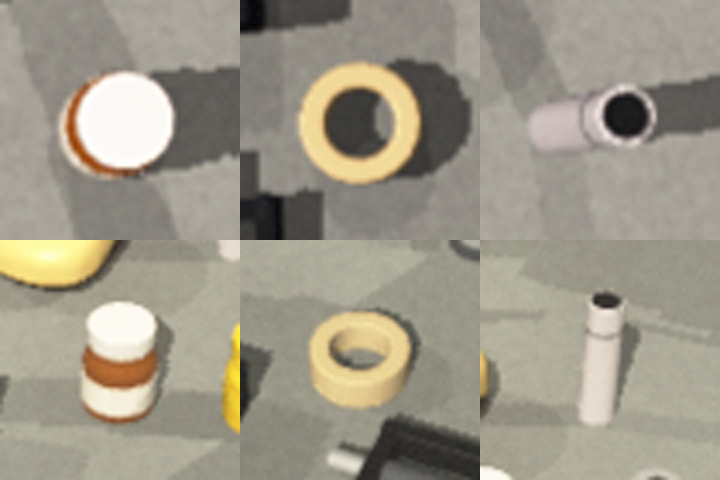

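The crop confirms the choices: white-capped amber jar, tan ring, and a tube with a dark bore whose rim at (374,129) in the side view matches the prediction. The vise centre is about (566,1) with yaw 13°, and the jar target is about (553,-155). The stub goes first.

Request:
jog_arm:
  deltas:
    - [[1,2.2,3.9,0,0],[1,2.2,3.9,0,0],[1,2.2,3.9,0,0],[1,2.2,3.9,0,0],[1,2.2,3.9,0,0],[1,2.2,3.9,0,0],[1,2.2,3.9,0,0],[1,0,0,0,0]]
  force: 25

```text
time_s: 1.15
tcp_pos: [0.4191, -0.3461, 0.2457]
eef_rot: [180.0, 0.0, -156.8]
contact_force: [-0.3, 0.1, 0.3]
gripper_width: 0.0879
gripper_force: 0.0
```

Request:
jog_arm:
  deltas:
    - [[1,-0.1,-0.1,-4,0],[1,0,0,-4,0],[1,0,0,-4,0],[1,0,0,-4,0],[1,0,0,0,0],[-1,0,0,0,0],[-1,0,0,0,0],[-1,0,0,0,0]]

```text
time_s: 2.15
tcp_pos: [0.4176, -0.3495, 0.0869]
eef_rot: [-179.9, 0.1, -157.0]
contact_force: [-0.2, 0.1, 0.4]
gripper_width: 0.0632
gripper_force: 0.0
```

Request:
jog_arm:
  deltas:
    - [[-1,0,0,0,0],[-1,0,0,0,0],[-1,0,0,0,0],[-1,0,0,0,0]]

```text
time_s: 2.65
tcp_pos: [0.4169, -0.3492, 0.0855]
eef_rot: [180.0, -0.0, -157.0]
contact_force: [0.4, -0.2, 0.5]
gripper_width: 0.0295
gripper_force: 25.0
```

Request:
jog_arm:
  deltas:
    - [[-1,0,0,3,0],[-1,0,0,4,0],[-1,0,0,4,0],[-1,0,0,4,0],[-1,1.5,3.5,0,0],[-1,1.5,3.5,0,0],[-1,1.5,3.5,0,0],[-1,1.5,3.5,0,0]]

```text
time_s: 3.65
tcp_pos: [0.477, -0.208, 0.2353]
eef_rot: [180.0, -0.0, -157.0]
contact_force: [1.0, -0.4, -2.0]
gripper_width: 0.0299
gripper_force: 25.0
```

Request:
jog_arm:
  deltas:
    - [[-1,1.5,3.5,0,0],[-1,1.5,3.5,0,0],[-1,1.5,3.5,0,0],[-1,1.5,3.5,0,0],[-1,1.5,3.5,0,0],[-1,1.5,3.5,0,0],[-1,0,0,0,0],[-1,0,0,0,0]]

```text
time_s: 4.65
tcp_pos: [0.5665, 0.0008, 0.235]
eef_rot: [180.0, -0.1, -157.0]
contact_force: [0.0, 0.7, -1.1]
gripper_width: 0.0296
gripper_force: 25.0
```

Run:
```python
from h import *
w=r.capture("wrist");I=r.camera_info("wrist");cv2.imwrite("pics/w1.png",w)
t=r.capture("top");cv2.imwrite("pics/t1.png",t)
print(r.get_state()["tcp_pos"],proj(I,(.566,.001,.062)),proj(I,(.566,.001,.02)))
```

```text
[5.66510726e-01 1.50493784e-04 2.35389136e-01] [316.78266902 220.16296111] [316.50058212 209.05846424]
```

View pics/w1.png

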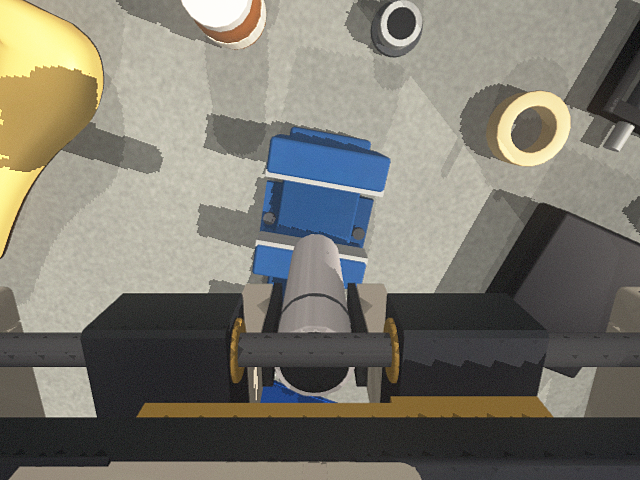

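The wrist view shows the jaw strips centred at about (326,186) and (311,250). Their midpoint, (318,218), agrees with the predicted vise centre at (317,220). Lowering now.

Request:
jog_arm:
  deltas:
    - [[-1,0,0.1,-4,0],[-1,0,0,-4,0],[-1,0,0,-2.5,0],[-1,0,0,-1.5,0],[-1,0,0,-0.5,0],[-1,0,0,-0.3,0],[-1,0,0,0,0],[-1,0,0,0,0]]

```text
time_s: 5.75
tcp_pos: [0.5674, 0.0019, 0.1083]
eef_rot: [-180.0, 0.1, -157.0]
contact_force: [0.9, 0.4, -0.9]
gripper_width: 0.0297
gripper_force: 25.0
```

Request:
jog_arm:
  deltas:
    - [[-1,0,0,-0.2,0],[-1,0,0,0,0],[-1,0,0,0,0]]

```text
time_s: 6.12
tcp_pos: [0.567, 0.0018, 0.1056]
eef_rot: [-180.0, 0.0, -157.0]
contact_force: [-1.3, -0.5, -1.8]
gripper_width: 0.0296
gripper_force: 25.0
```

Request:
jog_arm:
  deltas:
    - [[-1,0,0,-0.15,0],[-1,0,0,0,0],[-1,0,0,0,0]]

```text
time_s: 6.5
tcp_pos: [0.5673, 0.0019, 0.1054]
eef_rot: [-180.0, 0.1, -156.9]
contact_force: [-4.1, 1.5, 9.8]
gripper_width: 0.0296
gripper_force: 25.0
```

Contact. Release, rise, and move to the jar. dx from 567 to 440 is -12.7 cm and dy is -13.1 cm.

Request:
jog_arm:
  deltas:
    - [[0,0,0,0.05,0],[0,0,0,0,0],[0,0,0,0,0],[0.4,0,0,0,0],[0.4,0,0,2,0],[0.4,0,0,4,0],[0.4,0,0,4,0],[1,0,0,4,0]]

```text
time_s: 7.5
tcp_pos: [0.5668, 0.0017, 0.2458]
eef_rot: [180.0, -0.0, -157.0]
contact_force: [1.2, -0.3, 0.8]
gripper_width: 0.0667
gripper_force: 0.0
```

Request:
jog_arm:
  deltas:
    - [[1,-2.5,-2.6,0,0],[1,-2.5,-2.6,0,0],[1,-2.5,-2.6,0,0],[1,-2.5,-2.6,0,0],[1,-2.5,-2.6,0,0],[1,0,0,-3,0],[1,0,0,-3,0],[1,0,0,0,0]]

```text
time_s: 8.5
tcp_pos: [0.4404, -0.1284, 0.183]
eef_rot: [179.9, -0.2, -157.0]
contact_force: [-0.6, -0.4, 0.2]
gripper_width: 0.0873
gripper_force: 0.0
```

Run:
```python
from h import *
t=r.capture("top");s=r.capture("side");w=r.capture("wrist");J=r.camera_info("side")
print(r.get_state()["tcp_pos"],proj(J,(.566,.001,.13)),proj(J,(.566,.001,.02)),proj(r.camera_info("wrist"),(.4395,-.129,.075)))
cv2.imwrite("pics/a2.png",np.hstack([cv2.resize(w,(400,300)),cv2.resize(s[130:280,180:380],(400,300))]))
```

```text
[ 0.44274885 -0.12823007  0.18569922] [268.12175761 184.09849733] [269.83040921 219.49835223] [317.25640732 238.3398929 ]
```

View pics/a2.png

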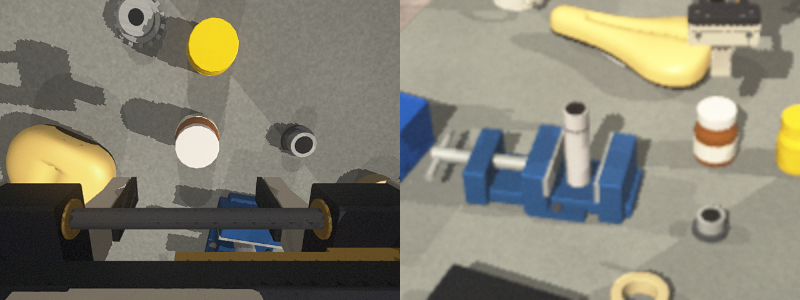

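The stub stands between the jaws, its top at side (268,184) exactly as predicted. The jar cap at wrist (315,236) also fits its prediction of (317,238). Grasping the jar.

Request:
jog_arm:
  deltas:
    - [[1,-0.1,0,-4,0],[1,0,0,-4,0],[1,0,0,-4,0],[1,0,0,-2,0],[1,0,0,0,0],[-1,0,0,0,0],[-1,0,0,0,0],[-1,0,0,0,0]]

```text
time_s: 9.65
tcp_pos: [0.4415, -0.1282, 0.0455]
eef_rot: [-180.0, 0.1, -157.0]
contact_force: [-0.4, -0.2, -1.0]
gripper_width: 0.0632
gripper_force: 0.0
```

Request:
jog_arm:
  deltas:
    - [[-1,0,0,0,0],[-1,0,0,0,0],[-1,0,0,0,0]]

```text
time_s: 10.02
tcp_pos: [0.4413, -0.1282, 0.0451]
eef_rot: [-180.0, 0.0, -157.0]
contact_force: [-2.3, 0.3, 7.3]
gripper_width: 0.0551
gripper_force: 25.0
```

Request:
jog_arm:
  deltas:
    - [[-1,0,0,3,0],[-1,0,0,4,0],[-1,1.6,-0.4,0,0.167],[-1,1.6,-0.4,0,0.167],[-1,1.6,-0.4,0,0.167],[-1,1.6,-0.4,0,0.167],[-1,1.6,-0.4,0,0.167],[-1,1.6,-0.4,0,0.167]]

```text
time_s: 11.02
tcp_pos: [0.537, -0.1523, 0.1141]
eef_rot: [179.9, -0.0, -99.3]
contact_force: [0.0, 0.2, -1.1]
gripper_width: 0.0553
gripper_force: 25.0
```

Request:
jog_arm:
  deltas:
    - [[-1,1.6,-0.3,0,0.167],[-1,0,0,0,0],[-1,0,0,0,0]]

```text
time_s: 11.4
tcp_pos: [0.552, -0.1551, 0.1141]
eef_rot: [179.9, 0.0, -90.2]
contact_force: [0.2, -0.5, -1.5]
gripper_width: 0.0552
gripper_force: 25.0
```

Request:
jog_arm:
  deltas:
    - [[-1,0,0,-3,0],[-1,0,0,-2.5,0],[-1,0,0,-1,0],[-1,0,0,-0.3,0],[-1,0,0,0,0],[-1,0,0,0,0]]

```text
time_s: 12.15
tcp_pos: [0.5535, -0.1552, 0.0475]
eef_rot: [-179.9, -0.0, -90.0]
contact_force: [-0.2, -0.0, -1.8]
gripper_width: 0.055
gripper_force: 25.0
```

Request:
jog_arm:
  deltas:
    - [[-1,0,0,-0.2,0],[-1,0,0,0,0],[-1,0,0,0,0]]

```text
time_s: 12.52
tcp_pos: [0.5535, -0.1552, 0.0451]
eef_rot: [-179.9, -0.0, -90.0]
contact_force: [0.8, 0.7, 4.5]
gripper_width: 0.0549
gripper_force: 25.0
```

Request:
jog_arm:
  deltas:
    - [[0.5,0,0,0,0],[0.5,0,0,0,0],[0.7,0,0,0,0],[0.7,0,0,2,0],[0.7,0,0,4,0],[0.7,0,0,5,0],[1,0,0,5,0],[1,-1.4,2,2,0]]

```text
time_s: 13.52
tcp_pos: [0.5404, -0.1357, 0.2276]
eef_rot: [-179.7, -0.0, -90.1]
contact_force: [-0.5, -0.4, -0.9]
gripper_width: 0.0861
gripper_force: 0.0
```

Request:
jog_arm:
  deltas:
    - [[1,-1.3,4,0,0.12],[1,-1.3,4,0,0.12],[1,-1.3,4,0,0.12],[1,-1.3,4,0,0.12],[1,-1.3,4,0,0.12],[1,-1.3,4,0,0.12],[1,-1.3,4,0,0.12],[1,-1.3,4,0,0.12]]

```text
time_s: 14.52
tcp_pos: [0.4342, 0.1859, 0.2246]
eef_rot: [-180.0, 0.0, -34.8]
contact_force: [0.5, -0.6, 1.3]
gripper_width: 0.0873
gripper_force: 0.0
```

Request:
jog_arm:
  deltas:
    - [[1,-0.4,4,0,0.11],[1,-0.4,4,0,0.11],[1,-0.4,4,0,0],[1,-0.4,4,0,0],[1,-0.2,2.3,0,0],[1,0,0,0,0]]

```text
time_s: 15.28
tcp_pos: [0.4167, 0.3687, 0.224]
eef_rot: [179.9, 0.0, -22.3]
contact_force: [-1.2, -0.7, -0.9]
gripper_width: 0.0874
gripper_force: 0.0
```

Run:
```python
from h import *
t=r.capture("top");s=r.capture("side");J=r.camera_info("side");I=r.camera_info("top")
I2=r.camera_info("wrist");w=r.capture("wrist")
print(r.get_state()["tcp_pos"],r.get_state()["eef_rot"])
c=blob(t,(0,0,190),(180,60,255),(365,155,410,195));P=np.array([at(I,p,.075)[:2]*1000 for p in c],np.float32);print("jar now",cv2.minAreaRect(P))
c=blob(w,(3,90,60),(22,255,255),(0,0,640,300));P=np.array([at(I2,p,.032)[:2]*1000 for p in c],np.float32);print("block wrist",cv2.minAreaRect(P),proj(I2,(.417,.368,.032)))
cv2.imwrite("pics/a3.png",np.hstack([cv2.resize(w,(400,300)),cv2.resize(t[60:300,120:480],(400,300))]))
```

```text
[0.416899   0.36690327 0.22444219] [ 1.79968738e+02  8.80597943e-03 -2.24159540e+01]
jar now ((551.7055053710938, -156.9031524658203), (48.70998001098633, 38.17716979980469), 88.94155883789062)
block wrist ((416.4720153808594, 366.1943359375), (57.496788024902344, 91.66876220703125), 67.60893249511719) [310.59588694 212.70067471]
```

View pics/a3.png

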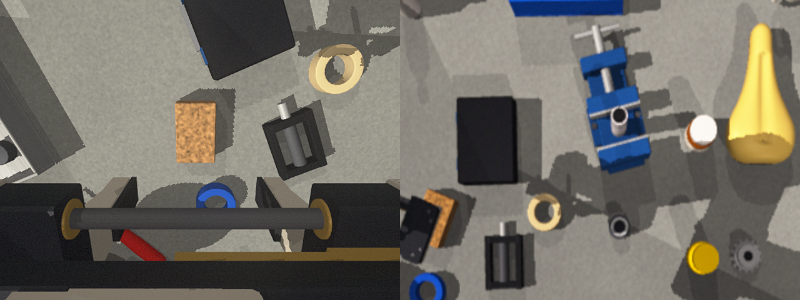

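The jar stands at about (552,-157) beside the saddle, and the top crop shows the stub in the vise. The block at wrist (312,212) measures (416,366) at 67.6°, so it lies straight under the gripper.

Request:
jog_arm:
  deltas:
    - [[1,0,-0.1,-5,0],[1,0,0,-5,0],[1,0,0,-5,0],[1,0,0,-3,0],[1,0,0,-2,0],[1,0,0,-0.1,0],[1,0,0,0,0],[-1,0,0,0,0]]

```text
time_s: 16.42
tcp_pos: [0.4175, 0.3673, 0.0248]
eef_rot: [-179.9, -0.0, -22.4]
contact_force: [0.1, 0.6, 0.4]
gripper_width: 0.0824
gripper_force: 0.0
```

Request:
jog_arm:
  deltas:
    - [[-1,0,0,0,0],[-1,0,0,0,0],[-1,0,0,0,0],[-1,0,0,0,0]]

```text
time_s: 16.92
tcp_pos: [0.4171, 0.3671, 0.0239]
eef_rot: [-180.0, -0.0, -22.4]
contact_force: [-1.0, -0.3, 4.8]
gripper_width: 0.0578
gripper_force: 25.0
```

Request:
jog_arm:
  deltas:
    - [[-1,0,0,2,0],[-1,0,0,3,0],[-1,0,0,4,0],[-1,0,0,4,0],[-1,0,0,0,0.13],[-1,0,0,0,0.13],[-1,0,0,0,0.13],[-1,0,0,0,0]]

```text
time_s: 17.92
tcp_pos: [0.4167, 0.3665, 0.1532]
eef_rot: [180.0, 0.0, -0.1]
contact_force: [0.5, 1.3, -0.3]
gripper_width: 0.058
gripper_force: 25.0
```

Run:
```python
from h import *
s=r.capture("side");t=cv2.imread("pics/top0.png");print(r.get_state()["tcp_pos"],r.get_state()["eef_rot"])
c=np.array([.548,.26,.045]);Q=[c+[a*.075,b*.055,0] for a,b in((1,1),(1,-1),(-1,-1),(-1,1))]
out=[]
for n,im,b in(("top",t,(155,120,245,220)),("side",s,(170,245,285,335))):
    k=4 if n=="top" else 3.4;I=r.camera_info(n);x0,y0,x1,y1=b
    g=cv2.resize(im[y0:y1,x0:x1],(400,400),interpolation=cv2.INTER_CUBIC);g=cv2.convertScaleAbs(g,alpha=2.2,beta=20)
    q=[((proj(I,P)+.5-[x0,y0])*[400/(x1-x0),400/(y1-y0)]).astype(int).tolist() for P in Q]
    cv2.polylines(g,[np.array(q)],True,(0,255,0),1);out.append(g)
cv2.imwrite("pics/a4.png",np.hstack(out))
```

```text
[0.41678231 0.36654972 0.15325221] [ 1.79970269e+02  2.44493304e-02 -2.13827870e-01]
```

View pics/a4.png

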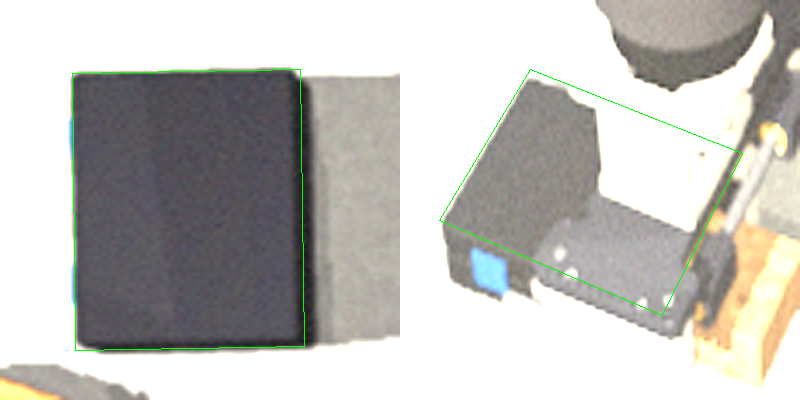

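The outline for a lid centred at (548,260) fits both views to within 1-2 mm. Placing the block.

Request:
jog_arm:
  deltas:
    - [[-1,3.3,-2.7,0,0],[-1,3.3,-2.7,0,0],[-1,3.3,-2.7,0,0],[-1,3.2,-2.5,0,0],[-1,0,0,-3,0],[-1,0,0,-3,0],[-1,0,0,-1.5,0],[-1,0,0,-0.5,0]]

```text
time_s: 18.98
tcp_pos: [0.5477, 0.2607, 0.0728]
eef_rot: [179.9, 0.1, -0.1]
contact_force: [0.4, 0.1, 0.3]
gripper_width: 0.058
gripper_force: 25.0
```

Request:
jog_arm:
  deltas:
    - [[-1,0,0,-0.2,0],[-1,0,0,-0.1,0],[-1,0,0,0,0],[-1,0,0,0,0]]

```text
time_s: 19.48
tcp_pos: [0.5481, 0.261, 0.0711]
eef_rot: [-180.0, -0.0, -0.0]
contact_force: [-0.3, 0.4, 0.0]
gripper_width: 0.0575
gripper_force: 25.0
```

Request:
jog_arm:
  deltas:
    - [[-1,0,0,-0.2,0],[-1,0,0,0,0],[-1,0,0,0,0]]

```text
time_s: 19.85
tcp_pos: [0.5482, 0.261, 0.069]
eef_rot: [-180.0, -0.0, -0.0]
contact_force: [-0.6, 0.1, 3.5]
gripper_width: 0.0582
gripper_force: 25.0
```

Request:
jog_arm:
  deltas:
    - [[0.5,0,0,0,0],[0.5,0,0,0,0],[0.7,0,0,0,0],[0.7,0,0,1,0],[0.7,0,0,3,0],[1,0,0,4,0],[1,0,0,4,0],[1,0,0,3,0]]

```text
time_s: 20.85
tcp_pos: [0.5483, 0.2609, 0.2214]
eef_rot: [-179.9, -0.1, -0.0]
contact_force: [0.4, -0.3, -0.4]
gripper_width: 0.0873
gripper_force: 0.0
```

Request:
jog_arm:
  deltas:
    - [[1,-1.6,-1.4,0,-0.175],[1,-1.6,-1.4,0,-0.175],[1,-1.6,-1.4,0,-0.175],[1,-1.6,-1.4,0,-0.175],[1,-1.6,-1.4,0,-0.175],[1,-1.5,-1.3,0,-0.175],[1,-1.5,-1.3,0,-0.175],[1,-1.5,-1.3,0,-0.175]]

```text
time_s: 21.85
tcp_pos: [0.4225, 0.1513, 0.2193]
eef_rot: [-180.0, 0.0, -80.6]
contact_force: [-0.3, 0.3, -0.2]
gripper_width: 0.0878
gripper_force: 0.0
```

Request:
jog_arm:
  deltas:
    - [[1,0,0,0,-0.17],[1,0,0,0,0]]

```text
time_s: 22.1
tcp_pos: [0.423, 0.1517, 0.2194]
eef_rot: [-179.9, 0.1, -89.9]
contact_force: [-0.5, 0.5, -0.1]
gripper_width: 0.0877
gripper_force: 0.0
```

Run:
```python
from h import *
I2=r.camera_info("wrist");w=r.capture("wrist");t=r.capture("top");I=r.camera_info("top");s=r.capture("side")
print(r.get_state()["tcp_pos"],r.get_state()["eef_rot"],proj(I2,(.423,.1525,.024)))
cv2.imwrite("pics/a5.png",np.hstack([cv2.resize(w,(400,300)),cv2.resize(t[60:300,120:480],(400,300))]))
for n,im,J,b,z,lo in (("tape",w,I2,(150,80,480,360),.024,(15,30,90)),("block",t,I,(170,120,240,220),.077,(3,90,60))):
    c=blob(im,lo,(35,210,255),b);P=np.array([at(J,p,z)[:2]*1000 for p in c],np.float32);print(n,c.mean(0),cv2.minAreaRect(P))
```

```text
[0.42311732 0.15192053 0.21883306] [-1.79982138e+02  1.45614215e-02 -8.98003688e+01] [313.2822905  214.80856219]
tape [313.15895372 188.37424547] ((425.2308044433594, 140.64646911621094), (70.5420150756836, 96.77394104003906), 11.262151718139648)
block [201.09452736 175.43283582] ((533.2466430664062, 242.55258178710938), (176.04847717285156, 69.00383758544922), 24.97934341430664)
```

View pics/a5.png

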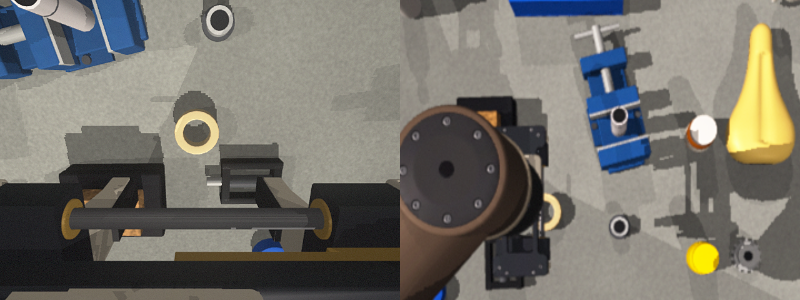

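The wrist view shows the tape at about (315,211), within 3 px of the prediction. The path beside the pedal axle at about (343,293) is clear.

Request:
jog_arm:
  deltas:
    - [[1,0,-0.1,-5,0],[1,0,0,-5,0],[1,0,0,-5,0],[1,0,0,-3,0],[1,0,0,-1.6,0],[1,0,0,0,0],[1,0,0,0,0],[-1,0,0,0,0]]

```text
time_s: 23.25
tcp_pos: [0.4234, 0.1512, 0.0234]
eef_rot: [-179.9, 0.1, -90.0]
contact_force: [0.1, -1.1, -0.8]
gripper_width: 0.0819
gripper_force: 0.0
```

Request:
jog_arm:
  deltas:
    - [[-1,0,0,0,0],[-1,0,0,0,0],[-1,0,0,0,0],[-1,0,0,0,0]]

```text
time_s: 23.75
tcp_pos: [0.4232, 0.151, 0.023]
eef_rot: [-180.0, 0.0, -90.0]
contact_force: [-3.0, -1.2, 7.7]
gripper_width: 0.0663
gripper_force: 25.0
```

Request:
jog_arm:
  deltas:
    - [[-1,0,0,3,0],[-1,0,0,4,0],[-1,0,0,4,0],[-1,0,0,4,0],[-1,3.2,2.8,0,0],[-1,3.1,2.7,0,0],[-1,3.1,2.7,0,0],[-1,3.1,2.7,0,0]]

```text
time_s: 24.75
tcp_pos: [0.5487, 0.2604, 0.1722]
eef_rot: [180.0, -0.0, -90.0]
contact_force: [0.3, -0.0, -0.8]
gripper_width: 0.0666
gripper_force: 25.0
```

Request:
jog_arm:
  deltas:
    - [[-1,0,0,0,0],[-1,0,0,-3,0],[-1,0,0,-2,0],[-1,0,0,-1.2,0],[-1,0,0,-0.5,0],[-1,0,0,-0.2,0],[-1,0,0,0,0],[-1,0,0,0,0]]

```text
time_s: 25.75
tcp_pos: [0.5482, 0.26, 0.1042]
eef_rot: [-180.0, 0.0, -90.0]
contact_force: [0.3, 0.1, -0.5]
gripper_width: 0.0663
gripper_force: 25.0
```

Request:
jog_arm:
  deltas:
    - [[-1,0,0,-0.2,0],[-1,0,0,-0.1,0],[-1,0,0,0,0],[-1,0,0,0,0]]

```text
time_s: 26.25
tcp_pos: [0.548, 0.2598, 0.1006]
eef_rot: [180.0, -0.0, -90.0]
contact_force: [0.1, -0.1, -1.1]
gripper_width: 0.0663
gripper_force: 25.0
```

Request:
jog_arm:
  deltas:
    - [[-1,0,0,-0.1,0],[-1,0,0,0,0],[-1,0,0,0,0]]

```text
time_s: 26.62
tcp_pos: [0.5481, 0.2598, 0.1001]
eef_rot: [-180.0, 0.0, -90.0]
contact_force: [-2.9, -1.1, 6.3]
gripper_width: 0.0666
gripper_force: 25.0
```

Contact. Release, rise, and back off towards the right so the top camera sees the work.

Request:
jog_arm:
  deltas:
    - [[0.7,0,0,0,0],[0.7,0,0,0,0],[0.8,0,0,0,0],[1,0,0,1,0],[1,0,0,3,0],[1,0,0,4,0],[1,0,0,4,0],[1,0,0,4,0]]

```text
time_s: 27.62
tcp_pos: [0.5479, 0.2597, 0.2618]
eef_rot: [-180.0, 0.0, -90.0]
contact_force: [0.2, 0.8, 0.3]
gripper_width: 0.0877
gripper_force: 0.0
```

Request:
jog_arm:
  deltas:
    - [[1,-2.5,-4.5,0,0],[1,-2.5,-4.5,0,0],[1,-2.5,-4.5,0,0],[1,-2.5,-4.5,0,0],[1,-1,-5,0,0],[1,-1,-5,0,0],[1,-1,-5,0,0],[1,-1,-5,0,0]]

```text
time_s: 28.62
tcp_pos: [0.4074, -0.1217, 0.2606]
eef_rot: [-179.9, 0.0, -90.0]
contact_force: [0.9, 0.3, 0.5]
gripper_width: 0.0876
gripper_force: 0.0
```

Request:
jog_arm:
  deltas:
    - [[1,-0.5,-5,0,0],[1,-0.5,-5,0,0],[1,-0.5,-5,0,0],[1,-0.5,-5,0,0],[1,-0.5,-5,0,0],[1,-0.5,-5,0,0],[1,0,0,0,0],[1,0,0,0,0]]

```text
time_s: 29.62
tcp_pos: [0.3776, -0.4203, 0.2597]
eef_rot: [180.0, 0.0, -90.1]
contact_force: [-0.4, 0.3, 0.0]
gripper_width: 0.0878
gripper_force: 0.0
```

Run:
```python
from h import *
t=r.capture("top");I=r.camera_info("top");s=r.capture("side");st=r.get_state();print(st["time_s"],st["tcp_pos"])
cv2.imwrite("pics/a6.png",np.hstack([cv2.resize(t[60:300,120:520],(400,240)),cv2.resize(s[100:340,150:550],(400,240))]))
g=lambda im,x,y,h:cv2.resize(im[y-h:y+h,x-h:x+h],(260,260),interpolation=cv2.INTER_CUBIC)
cv2.imwrite("pics/a7.png",np.hstack([g(t,198,170,50),g(s,225,275,45),g(t,385,170,50)]))
for n,b,z,lo,hi in (("jar",(365,150,408,205),.075,(0,0,150),(180,60,255)),("tape",(170,120,230,215),.101,(18,30,90),(35,160,255)),("block",(170,120,230,215),.077,(3,60,60),(35,255,255))):
    c=blob(t,lo,hi,b);P=np.array([at(I,p,z)[:2]*1000 for p in c],np.float32);print(n,c.mean(0),cv2.minAreaRect(P))
```

```text
29.725 [ 0.37805842 -0.41953495  0.26002456]
jar [383.18343195 186.36094675] ((510.5759582519531, -142.01443481445312), (88.51028442382812, 86.72880554199219), 88.477783203125)
tape [190.32978723 167.84042553] ((547.5599365234375, 260.7016296386719), (64.83939361572266, 63.471126556396484), 88.94893646240234)
block [192.92307692 170.51048951] ((546.6058349609375, 264.6918029785156), (74.60306549072266, 92.47723388671875), 89.30232238769531)
```

View pics/a6.png

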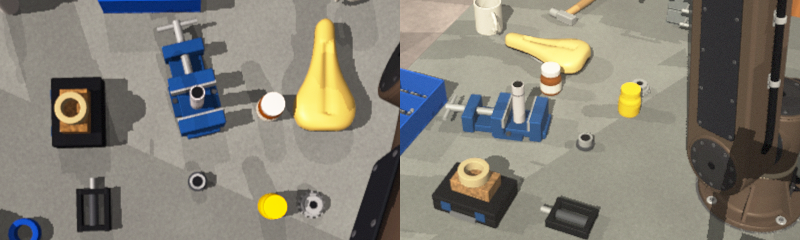

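View pics/a7.png

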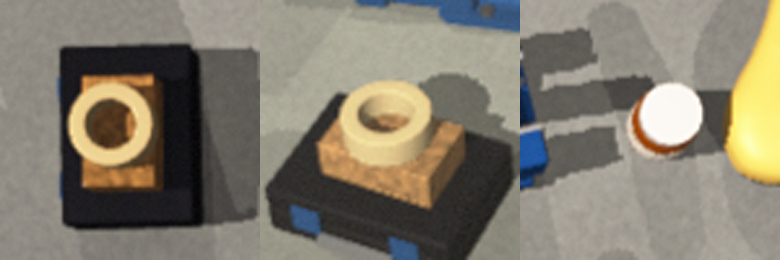

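The pictures show everything in place. The tape is centred on the block, which lies on the lid along its long side. The stub stands upright in the vise and the jar stands left of the saddle, with its cap at about top (393,164). Pedal, cup and sprocket look untouched. One last jar measurement, then I hand in.

Run:
```python
from h import *
p=at(r.camera_info("top"),(392.7,164.2),.075)[:2]
d=p-[.549,-.2745];a=np.radians(-2.9);q=np.array([d@[np.cos(a),np.sin(a)],d@[-np.sin(a),np.cos(a)]]);print(p,q)
if abs(q[0])<.012 and .11<q[1]<.131: print(r.close_job())
```

```text
[ 0.55126177 -0.15727187] [-0.00367204  0.11719243]
the job is handed in; nothing more can be done
None
```

The job is handed in after about 30 s on the robot's clock. By my measurements the jar, stub, block and tape are all within tolerance, and the pedal, sprocket and cup look unmoved; the hand-in gave no verdict.

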